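# Centre a master disc on a floating inspection platen

### The arm

A 6-joint arm with a two-finger parallel gripper is mounted at the origin on a cart in front of the work surface, level with it; the furniture and walls round the work are solid. World frame = base frame: x ahead of the robot, y to its left, z up, the work surface at z = 0. Lengths are in mm, angles in degrees, forces in N, time in s.
With the tool pointing down it reaches from about 300 to 850 mm from the base axis. Payload 4.2 kg.
Tool frame: the origin (TCP) lies at the very end of the fingers, on their centre line; the grasp point (between the pads) lies 19 mm behind it; x points along the fingers, z is the direction in which the jaws open and shut, and the axes are right-handed (so a half turn about x gives the same grasp; the last joint's range is limited). The gripper opens to 91 mm and grips with 3 to 60 N. Pads are 32 mm wide; open, the fingers measure 118 mm over their backs; the gripper's body (76 mm by 178 mm) begins 60 mm behind the grasp point.
Start: joints at [75.63, 18.312, 89.639, -0, 72.044, -1.146], TCP at [131.536, 559.769, 213.976] pointing down, gripper open.
Joint ranges: [-177.97, 177.97], [-48.28, 115.42], [12.27, 149.76], [-77.06, 257.06], [2.81, 150.46], [-146.56, 146.56]. Speed limits (degrees/s): [147.25, 147.25, 180, 180, 180, 180].

### API

Orientations are given as [roll, pitch, yaw] about the fixed x, y, z axes, in that order (R = Rz(yaw) Ry(pitch) Rx(roll)).
In Python, from workcell import state, grab_frame, camera_info, env, search_frame, place_of gives the robot as it stands.
- The arm moves only by the tool drive_tool, never from a script. Its argument "plan" is a list of rows, each a list of 7 numbers: the turn, a rotation vector about the world's x, y, z in degrees, then the shift along the world's x, y, z in mm, then the finger opening in mm, from 0 to 91.2. In form: [[wx, wy, wz, dx, dy, dz, jaw], ...]. A call has 1 to 10 rows; each row is the pose to reach, as a shift and turn from the pose measured when the call began; what a row does not reach only later rows make up. A row lasts 1/8 s, in which the tool goes at most 62.5 mm and 10.7 degrees, less where a joint would pass 70% of its speed; a pose out of reach is approached as far as the arm can. A call with a gripper value outside its range is refused whole. The fingers move at their own pace and stop on an object; "grip_force" is the grip in N (left out, the last holds). Time passes only in rows, so rows that repeat a pose let the fingers close. It gives the time, the measured TCP pose, the force and the opening at its end, in the units of the state.
- state(): the state, without advancing time (a new reading comes with each control period).
- grab_frame(name): name is "scene" or "top" or "wrist"; returns the picture (420x560x3 uint8, red, green, blue); there is no depth.
- camera_info(name): a dict with "intrinsics" (3x3 intrinsics, pixels), "k1" (the pictures are not rectified: a ray, as slopes to the right and down, at radius r is drawn at 1 + k1 r^2 times it, then the intrinsics apply), "origin" and "orientation" of the camera in the world; the wrist camera has in their place "hand_eye" (4x4, takes a point from camera to tool coordinates, whose origin is the TCP and whose axes are the tool frame's). Camera axes: x right, y down, z forward; pixel columns grow to the right and rows downward; lengths in mm; the calibration is good to about 2 mm. A picture is of the moment at which its call begins: read the wrist's pose just before it. camera_info takes no time and is no camera call.
- env.job_done(): hands the job in, once; it reports no verdict.
Trained networks look in the newest picture that a camera, given by its name, has taken for a name from the list of things; names that differ only in an ending like _2 or _b are one class to them, and where a whole thing is asked for, a point or a joint stands for the part that bears it (a point fixed in the world has none). Each returns a list of dicts, best first, with "p" (0 to 1); they miss things now and then, are a little off and sometimes report something else, mostly with a low value. They report only what shows in the picture. A call takes as long as a camera call.
- search_frame(camera, label): "rect" ([left, top, right, bottom] as shares, 0 to 1, of the picture: columns of its width, rows of its height, round what is visible of it).
- place_of(camera, label): "location" ([column, row] as shares, 0 to 1, of the picture: columns of its width, rows of its height: a listed point, or the origin of a listed thing).
The state is a dict: "time_s": time; "qpos": joint angles; "qvel": joint speeds; "effort": joint torques, N m; "ee_pos": TCP position; "ee_rot": TCP orientation; "force": force on the tool from outside, world axes, zero at the start; "torque": the same for the moment, N m; "gripper_width": finger opening in mm.
Only numpy, scipy, OpenCV 4.12 (cv2) and the standard library are available. Lean on these libraries where they do the work, as an engineer would, in place of code of your own. Each camera call takes 0.05 s, during which the arm holds its last target. There are 200 camera calls.

### The job

The steel master disc sits off-centre, towards the index lug, on the inspection stage's rubber-mounted platen, which floats sideways and springs back when you let go. With shut fingers tap the disc gently from the lug side until it comes to rest, untouched, about a centimetre past the middle; then tap it back from the opposite side, and from any side it still needs, until it rests centred in the scribed rings. Never push, knock or press the disc or the stage with more than 12 N, and leave the other things on the desk alone.

Things in the scene. Friction and masses are not known exactly. Their poses are not given: they have to be found in the camera images.
- stage: inspection stage, fixed, any heading: grey round base 190 mm across, on it four rubber mounts and a plain aluminium platen 164 mm across whose flat top is 38 mm above the desk, scribed with rings of radius 50 and 56 mm. Origin: centre of the base's underside; z up; -x points to the index lug, +x away from it. The disc is centred when its middle is straight above this origin
- lug (a point): top of the index lug, a dark upright block 16 mm wide on the base's rim, 87 to 98 mm from the stage's middle on its -x side, top 30 mm above the desk
- rest (a point): fixed point where the middle of the scribed rings stands while nobody pushes, 38 mm above the desk. Mounts: 600 N/m (1.7 mm per N) in every horizontal direction, 20 mm at most, springing back with the disc. So a pushed disc first rides with the platen while the force rises; it slips on the platen only once the push reaches the friction (2.5 to 7 N, unknown, then steady)
- disc: loose plain steel master disc, 90 mm across, 25 mm high, about 0.5 to 1.0 kg, too wide to grip, lying flat on the platen, its middle 18 to 28 mm from the stage's middle towards the lug at the start. Origin: centre of its underside; z up. Its top is 63 mm above the desk. Touch it at about 20 mm/s: quicker knocks can peak over 12 N
- ring_gauge: bystander: steel ring, 49 mm across, 15 mm high, on the desk beside the stage; origin at the centre of its underside
- bush_a: bystander: small steel bush, 22 mm across, 18 mm high, on the desk beside the stage; origin at the centre of its underside
- eraser: bystander: eraser, 20 x 46 x 12 mm, on the desk beside the stage; origin at the centre of its underside

How it is judged:
By the outcome, as a careful person would: the job done as asked, in the order asked, and still so for the second after the job is handed in, with the robot touching nothing.
It also fails if it takes over 72 s, if anything falls off the work surface, if the arm or the gripper's body presses on something with over 40 N, if the wrist force passes 120 N, or if a joint passes its speed limit or range.

## Working session

There is one attempt and no reset: what is moved stays moved. The work goes in short steps, Python scripts to look and compute and a tool call to move; the robot and the scene stay as the last step left them, time stands still between calls to the robot, and variables do not carry over. Pictures are saved under pics/ and viewed, about 8 in all and at most 12, crops included, and the job is handed in when it is done.

Besides the shell and the picture viewer there is one more tool, called after "Emit:" by a JSON object that holds its "method" and its "body", one argument or row to a line. drive_tool: Moves the arm, as the interface text tells. Its arguments: {"type":"object","properties":{"plan":{"type":"array"},"grip_force":{"type":"number"}},"required":["plan"]}

```bash
mkdir -p pics
cat > h.py <<'E'
import numpy as np, cv2
from scipy.spatial.transform import Rotation as R
from workcell import state, grab_frame, camera_info, env, search_frame, place_of
def cam(name):
    c=camera_info(name); K=np.array(c['intrinsics'],float); return c,K
def pose(name):
    c,K=cam(name); o=np.array(c['origin'],float); q=c['orientation']
    q=np.array(q,float)
    M=q if q.shape==(3,3) else R.from_euler('xyz',q,degrees=True).as_matrix()
    return K,c['k1'],o,M
def ray(name,uv):
    K,k,o,M=pose(name)
    d=np.array([(uv[0]-K[0,2])/K[0,0],(uv[1]-K[1,2])/K[1,1]]);s=d.copy()
    for _ in range(20): s=d/(1+k*(s@s))
    return o,M@np.array([s[0],s[1],1])
def at_z(name,uv,z):
    o,d=ray(name,uv); return o+d*(z-o[2])/d[2]
def proj(name,P):
    K,k,o,M=pose(name); p=(np.asarray(P,float)-o)@M; s=p[:,:2]/p[:,2:]
    s=s*(1+k*(s**2).sum(1))[:,None]; return s*[K[0,0],K[1,1]]+[K[0,2],K[1,2]]
W=np.array([560,420])
E
python3 - <<'E'
from h import *
print(state())
for n in('top','scene'):
    print(camera_info(n))
    im=grab_frame(n); cv2.imwrite(f'pics/{n}0.png',im[:,:,::-1])
    for l,z in(('stage',0),('lug',30),('rest',38),('disc',38),('ring_gauge',0),('bush_a',0),('eraser',0)):
        for r in place_of(n,l)[:2]:
            uv=np.array(r['location'])*W; print(n,l,round(r['p'],2),uv.round(1),at_z(n,uv,z).round(1))
a=cv2.imread('pics/top0.png')
E
```

```text
{'time_s': 0.0, 'qpos': array([ 7.56294587e+01,  1.83533597e+01,  8.97070429e+01, -2.01008758e-03,
        7.20442496e+01, -1.14565878e+00]), 'qvel': array([ 0.01632882, -0.11746656,  0.04205652, -0.07500377, -0.04470084,
        0.04210976]), 'effort': array([ 1.39941691e-03, -4.12469566e+01, -2.31966072e+01,  7.28154788e-02,
        4.58743132e-02, -1.43839202e-04]), 'ee_pos': array([131.4253383 , 559.25265574, 213.09874707]), 'ee_rot': array([ 179.90050228,   89.89533036, -103.32375886]), 'force': array([ 0.39793255, -0.06269528,  0.38593978]), 'torque': array([-0.02451926,  0.01138424, -0.00190606]), 'gripper_width': 91.19945298197068}
{'intrinsics': array([[523.33681553,   0.        , 278.16435169],
       [  0.        , 523.33681553, 205.63230928],
       [  0.        ,   0.        ,   1.        ]]), 'k1': 0.022929654053155814, 'origin': array([ 407.01326243,   53.66842731, 1100.99056775]), 'orientation': array([-171.04428587,    0.38770552,  -88.41658564])}
top lug 0.88 [292.1 260.5] [463.2  34.1  30. ]
top rest 0.85 [323.6 229.3] [527.8 -28.6  38. ]
top disc 0.65 [315.8 236.9] [511.9 -12.8  38. ]
top ring_gauge 0.58 [277.6 178. ] [640.3  68.8   0. ]
top eraser 0.68 [329.3 294.2] [397.4 -45.1   0. ]
{'intrinsics': array([[464.53107019,   0.        , 275.55541166],
       [  0.        , 464.53107019, 207.83054502],
       [  0.        ,   0.        ,   1.        ]]), 'k1': -0.04660590594589078, 'origin': array([ 121.90625126, -379.71068938,  618.79104906]), 'orientation': array([-1.32204411e+02,  1.09473829e-01, -4.46964775e+01])}
scene stage 0.72 [304.  263.6] [534.1 -32.4   0. ]
scene lug 0.78 [246.7 252.1] [463.6  37.4  30. ]
scene rest 0.76 [300.5 249.9] [526.9 -28.8  38. ]
scene rest 0.7 [300.4 261.7] [507.5 -46.7  38. ]
scene disc 0.75 [291.9 248.1] [519.6 -15.6  38. ]
scene bush_a 0.61 [362.6 293.3] [ 555.2 -144.6    0. ]
scene eraser 0.55 [253.2 312.5] [401.3 -45.    0. ]
```

View pics/top0.png

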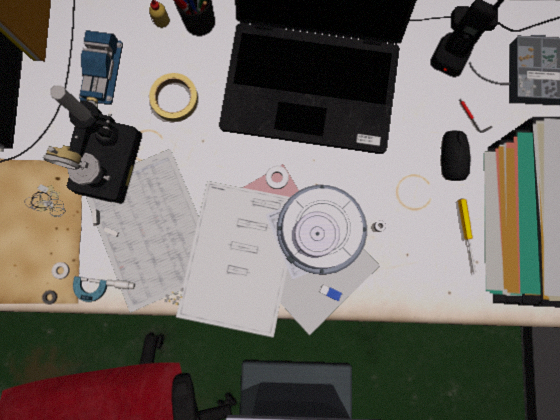

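View pics/scene0.png

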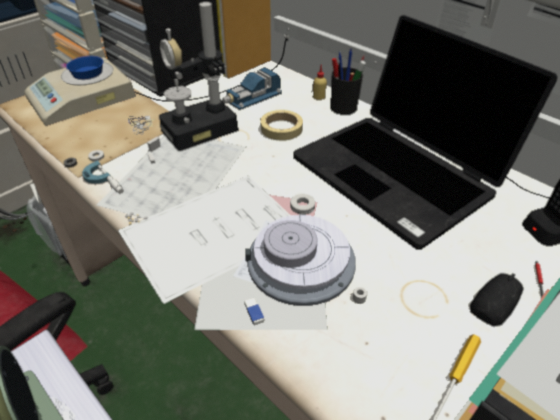

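Top view: stage centre is about (322,229) px and the disc (317,233) px, up and to the left of it. The lug lies at about −x+y in the world, and both cameras agree within about 2 mm on the ring centre, (527.5,−28.7), and the lug, (463,36). The way to the lug side is clear, with the bush at (379,226), the ring gauge at (277,177) and the eraser at (330,293) px.

Next I move to the lug side, high up, with the fingers shut.

Emit:
{"method": "drive_tool", "body": {
  "plan": [
    [0,0,-4,30,-50,0,0],
    [0,0,-8,62,-100,0,0],
    [0,0,-12,94,-150,0,0],
    [0,0,-16,126,-200,0,0],
    [0,0,-20,158,-250,0,0],
    [0,0,-24,190,-300,0,0],
    [0,0,-28,222,-352,0,0],
    [0,0,-31.7,256,-405,0,0],
    [0,0,-31.7,290,-460,0,0],
    [0,0,-31.7,322,-512,0,0]
  ],
  "grip_force": 30
}}

```text
time_s: 2.05
ee_pos: [453.9, 46.9, 214.4]
ee_rot: [-21.9, 89.9, 23.2]
force: [0.8, 0.8, 0.4]
gripper_width: 0.5
```

```bash
cat >> h.py <<'E'
def wpose():
    c,K=cam('wrist'); s=state(); T=np.eye(4); T[:3,:3]=R.from_euler('xyz',s['ee_rot'],degrees=True).as_matrix(); T[:3,3]=s['ee_pos']
    A=T@np.array(c['hand_eye'],float); return K,c['k1'],A[:3,3],A[:3,:3]
_p=pose
WP=[None]
def pose(n): return WP[0] if n=='wrist' else _p(n)
def look(n,f):
    if n=='wrist': WP[0]=wpose()
    im=grab_frame(n); cv2.imwrite('pics/'+f,im[:,:,::-1]); return im
E
python3 - <<'E'
from h import *
for n in('wrist','top'):
    im=look(n,n+'1.png')
    for l,z in(('lug',30),('rest',38),('disc',38)):
        for r in place_of(n,l)[:1]:
            uv=np.array(r['location'])*W; print(n,l,round(r['p'],2),uv.round(1),at_z(n,uv,z).round(1))
print(WP[0][2],WP[0][3])
a=cv2.imread('pics/wrist1.png'); b=cv2.resize(cv2.imread('pics/top1.png')[150:310,240:400],(420,420),interpolation=cv2.INTER_CUBIC)
cv2.imwrite('pics/c1.png',cv2.resize(np.hstack([a,b]),(800,343)))
E
```

```text
wrist lug 0.94 [280.6 205.9] [470.4  38.2  30. ]
wrist rest 0.69 [278.3 203. ] [464.5  40.   38. ]
[406.92611464  91.98110291 385.34954087] [[ 7.06359577e-01  6.87915506e-01  1.66818480e-01]
 [ 7.07853099e-01 -6.86587837e-01 -1.65955210e-01]
 [ 3.72376753e-04  2.35307030e-01 -9.71921017e-01]]
```

View pics/c1.png

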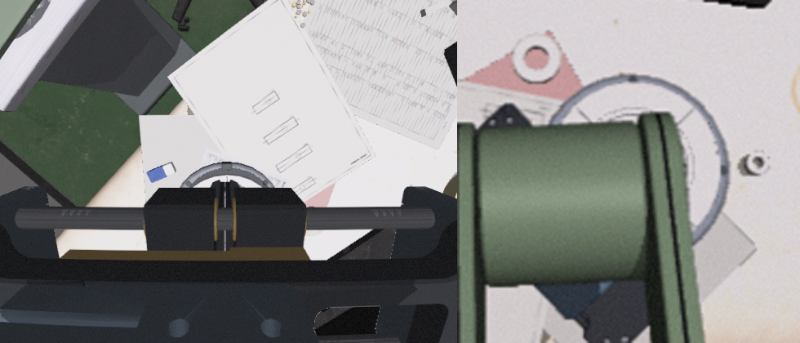

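The crop shows the gripper hiding the stage in the wrist view and the arm covering half of it in the top view. I'll use edge fits on the first, unobstructed pictures to pin the ring centre and disc down.

```bash
cat >> h.py <<'E'
from scipy.optimize import minimize
TH=np.linspace(0,2*np.pi,240,endpoint=False)
def fit(n,im,circles,c0,rng=8):
    """centre of concentric world circles [(r,z)] by mean gradient strength across the projected edges"""
    g=cv2.GaussianBlur(cv2.cvtColor(im,cv2.COLOR_RGB2GRAY).astype(np.float32),(0,0),0.8)
    def score(c):
        t=0
        for r,z in circles:
            P=lambda q:proj(n,np.c_[c[0]+q*np.cos(TH),c[1]+q*np.sin(TH),0*TH+z]).astype(np.float32)
            v=[cv2.remap(g,P(q)[:,None,:],None,cv2.INTER_LINEAR)[:,0] for q in(r-1.5,r+1.5)]
            t-=np.minimum(abs(v[0]-v[1]),40).mean()
        return t
    G=[(score((c0[0]+i,c0[1]+j)),c0[0]+i,c0[1]+j) for i in np.arange(-rng,rng+1,1.) for j in np.arange(-rng,rng+1,1.)]
    b=min(G); m=minimize(score,b[1:],method='Nelder-Mead',options=dict(initial_simplex=[b[1:],(b[1]+.7,b[2]),(b[1],b[2]+.7)]))
    return m.x.round(2),round(-m.fun,1)
E
python3 - <<'E'
from h import *
for n in('top','scene'):
    im=cv2.imread(f'pics/{n}0.png')[:,:,::-1].copy()
    for nm,cs,c0 in(('platen82',[(82,38)],(527.5,-29)),('base95z0',[(95,0)],(527.5,-29)),('rings',[(50,38),(56,38),(82,38)],(527.5,-29)),('disc',[(45,63)],(514,-14)),('disc38',[(45,38)],(514,-14))):
        print(n,nm,*fit(n,im,cs,c0))
    S=np.array([527.5,-28.7]); 
im=grab_frame('scene'); cv2.imwrite('pics/scene1.png',im[:,:,::-1])
def draw(im,n,r,z,c,col):
    p=proj(n,np.c_[c[0]+r*np.cos(TH),c[1]+r*np.sin(TH),0*TH+z]); cv2.polylines(im,[(p*4*8-0).astype(int)],True,col,1,cv2.LINE_AA,3)
a=cv2.resize(cv2.imread('pics/scene1.png'),None,fx=4,fy=4,interpolation=cv2.INTER_CUBIC)
cv2.imwrite('pics/c2.png',a[780:1240,860:1560])
E
```

```text
top platen82 [532.26 -25.8 ] 37.6
top base95z0 [533.41 -26.65] 38.0Traceback (most recent call last):
  File "<stdin>", line 5, in <module>
  File "h.py", line 43, in fit
    G=[(score((c0[0]+i,c0[1]+j)),c0[0]+i,c0[1]+j) for i in np.arange(-rng,rng+1,1.) for j in np.arange(-rng,rng+1,1.)]
        ~~~~~^^^^^^^^^^^^^^^^^^^
  File "h.py", line 40, in score
    v=[cv2.remap(g,P(q)[:,None,:],None,cv2.INTER_LINEAR)[:,0] for q in(r-1.5,r+1.5)]
                   ~^^^
  File "h.py", line 39, in <lambda>
    P=lambda q:proj(n,np.c_[c[0]+q*np.cos(TH),c[1]+q*np.sin(TH),0*TH+z]).astype(np.float32)
               ~~~~^^^^^^^^^^^^^^^^^^^^^^^^^^^^^^^^^^^^^^^^^^^^^^^^^^^^^
  File "h.py", line 19, in proj
    K,k,o,M=pose(name); p=(np.asarray(P,float)-o)@M; s=p[:,:2]/p[:,2:]
            ~~~~^^^^^^
  File "h.py", line 27, in pose
    def pose(n): return WP[0] if n=='wrist' else _p(n)
                                                 ~~^^^
  File "h.py", line 7, in pose
    c,K=cam(name); o=np.array(c['origin'],float); q=c['orientation']
        ~~~^^^^^^
  File "h.py", line 5, in cam
    c=camera_info(name); K=np.array(c['intrinsics'],float); return c,K
ValueError: time passes only in moves, steps and waits
```

```bash
sed -i 's/^def pose(n): .*/C={}\ndef pose(n):\n    if n=="wrist": return WP[0]\n    if n not in C: C[n]=_p(n)\n    return C[n]/; s/,40).mean/,90).mean/' h.py
cat >> h.py <<'E'
def draw(a,n,r,z,c,col,f):
    p=proj(n,np.c_[c[0]+r*np.cos(TH),c[1]+r*np.sin(TH),0*TH+z]); cv2.polylines(a,[(((p+.5)*f-.5)*8).astype(int)],True,col,1,cv2.LINE_AA,3)
E
python3 - <<'E'
from h import *
im1=grab_frame('scene'); cv2.imwrite('pics/scene1.png',im1[:,:,::-1])
out=[]
for n,c in(('top',(320,230,58)),('scene',(298,256,66))):
    im=cv2.imread(f'pics/{n}0.png')[:,:,::-1].copy()
    for nm,cs,c0 in(('platen82',[(82,38)],(527.5,-29)),('base95z0',[(95,0)],(527.5,-29)),('rings',[(50,38),(56,38)],(527.5,-29)),('disc',[(45,63)],(514,-14))):
        print(n,nm,*fit(n,im,cs,c0))
    f=8
    a=cv2.resize(im[:,:,::-1],None,fx=f,fy=f,interpolation=cv2.INTER_CUBIC)
    S=(527.5,-28.7); 
    for r,z,col in((82,38,(0,0,255)),(50,38,(0,255,255)),(95,0,(255,0,0))): draw(a,n,r,z,S,col,f)
    draw(a,n,45,63,(512,-13),(0,255,0),f)
    x,y,h=c; out.append(cv2.resize(a[(y-h)*f:(y+h)*f,(x-h)*f:(x+h)*f],(400,400),interpolation=cv2.INTER_AREA))
cv2.imwrite('pics/c2.png',np.hstack(out))
E
```

```text
top platen82 [532.6  -26.19] 45.4
top base95z0 [533.37 -26.48] 40.4
top rings [524.34 -18.88] 35.5
top disc [512.99  -7.26] 26.0
scene platen82 [532.9  -25.42] 32.8
scene base95z0 [534.56 -24.34] 38.9
scene rings [530.81 -21.6 ] 24.5
scene disc [516.74 -13.89] 25.8
```

View pics/c2.png

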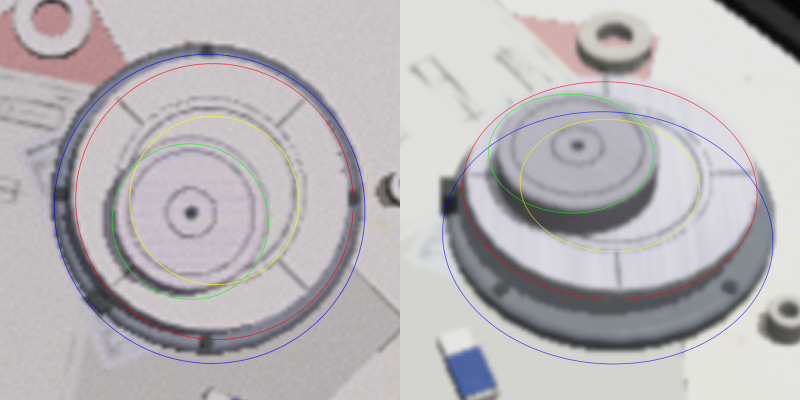

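```bash
cat >> h.py <<'E'
REST=np.array([532.7,-25.9])
def dot(n,im,c0,rad=14):
    """disc middle: dark dot on the top, z=63, near c0"""
    u=proj(n,[[c0[0],c0[1],63]])[0]; g=255.-cv2.cvtColor(im,cv2.COLOR_RGB2GRAY)
    f=6; h=int(rad/2); x0,y0=(u-h).astype(int); p=cv2.resize(g[y0:y0+2*h+1,x0:x0+2*h+1].astype(np.float32),None,fx=f,fy=f,interpolation=cv2.INTER_CUBIC)
    p=cv2.GaussianBlur(p,(0,0),5); _,_,_,m=cv2.minMaxLoc(p); q=(np.array(m)+.5)/f-.5+[x0,y0]
    return q.round(2),at_z(n,q,63)[:2].round(2)
def inst(c,a=-45):
    d=np.asarray(c)-REST; e=np.array([np.cos(np.radians(a)),np.sin(np.radians(a))]); return np.round([d@e,d@[-e[1],e[0]]],1)
E
python3 - <<'E'
from h import *
for n,px in(('top',(317.1,233.5)),('scene',(290.7,237.9))):
    im=cv2.imread(f'pics/{n}0.png')[:,:,::-1].copy()
    c=at_z(n,px,63)[:2]; print(n,c,dot(n,im,c),inst(c))
    print([fit(n,im,[(r,63)],c,4) for r in(42,43.5,45)])
    u=np.array(fit(n,im,[(82,38)],(532,-26),4)[0]); print(u)
    # scribe lines / heading: dark along radial lines at radius 60..78
    g=cv2.cvtColor(im,cv2.COLOR_RGB2GRAY); best=[]
    for a in np.arange(-15,15.1,.5):
        A=np.radians(a+np.array([45,135,225,315])); rr=np.linspace(60,77,30)
        P=np.vstack([np.c_[u[0]+rr*np.cos(t),u[1]+rr*np.sin(t),0*rr+38] for t in A])
        best.append((cv2.remap(g,proj(n,P).astype(np.float32)[:,None,:],None,1).mean(),a))
    print('heading off',min(best))
E
```

```text
top [516.28285269 -13.79146315] (array([316.92, 233.25]), array([516.77, -13.42])) [-20.2  -3. ]
[(array([516.05, -12.65]), np.float64(25.4)), (array([517.76, -13.46]), np.float64(22.7)), (array([518.58, -14.31]), np.float64(23.7))]
[532.6  -26.13]
heading off (np.float64(152.05), np.float64(1.0))
scene [517.72382267 -13.96680366] (array([290.25, 237.58]), array([517.72, -12.93])) [-19.   -2.2]
[(array([514.39, -15.92]), np.float64(23.6)), (array([515.77, -14.84]), np.float64(25.3)), (array([516.79, -13.74]), np.float64(25.8))]
[532.92 -25.28]
heading off (np.float64(167.29166666666666), np.float64(0.5))
```

Emit:
{"method": "drive_tool", "body": {
  "plan": [
    [0,0,0.5,0,0,-55,0],
    [0,0,0.5,0,0,-110,0],
    [0,0,0.5,2,-2,-150,0],
    [0,0,0.5,3,-3,-168,0],
    [0,0,0.5,5,-5,-168,0],
    [0,0,0.5,7,-7,-168,0],
    [0,0,0.5,9,-9,-168,0]
  ]
}}

```text
time_s: 3.38
ee_pos: [462.3, 41.2, 47.2]
ee_rot: [-36.9, 89.8, 8.8]
force: [-0.8, -0.4, -0.1]
gripper_width: 0.1
```

Emit:
{"method": "drive_tool", "body": {
  "plan": [
    [0,0,0,1.5,-1.5,0,0],
    [0,0,0,3,-3,0,0],
    [0,0,0,4.5,-4.5,0,0],
    [0,0,0,6,-6,0,0],
    [0,0,0,7.5,-7.5,0,0],
    [0,0,0,9,-9,0,0],
    [0,0,0,10.5,-10.5,0,0]
  ]
}}

```text
time_s: 4.25
ee_pos: [472.9, 30.6, 47.2]
ee_rot: [-35.9, 89.8, 9.8]
force: [-0.0, 0.5, -0.5]
gripper_width: 0.4
```

Emit:
{"method": "drive_tool", "body": {
  "plan": [
    [0,0,0,1.5,-1.5,0,0],
    [0,0,0,3,-3,0,0],
    [0,0,0,4.5,-4.5,0,0],
    [0,0,0,6,-6,0,0],
    [0,0,0,7.5,-7.5,0,0]
  ]
}}

```text
time_s: 4.88
ee_pos: [479.7, 23.4, 47.1]
ee_rot: [6.0, 89.9, 51.7]
force: [-4.2, 3.7, 3.0]
gripper_width: 0.4
```

Emit:
{"method": "drive_tool", "body": {
  "plan": [
    [0,0,0,1.5,-1.5,0,0],
    [0,0,0,3,-3,0,0],
    [0,0,0,4.5,-4.5,0,0],
    [0,0,0,6,-6,0,0],
    [0,0,0,7.5,-7.5,0,0]
  ]
}}

```text
time_s: 5.5
ee_pos: [485.7, 16.6, 47.2]
ee_rot: [88.6, 89.8, 134.3]
force: [-5.5, 5.2, 5.0]
gripper_width: 0.2
```

Emit:
{"method": "drive_tool", "body": {
  "plan": [
    [0,0,0,1,-1,0.5,0],
    [0,0,0,2,-2,1,0]
  ]
}}

```text
time_s: 5.75
ee_pos: [486.5, 14.7, 47.7]
ee_rot: [105.9, 89.7, 151.6]
force: [-1.8, 2.0, -2.2]
gripper_width: 0.5
```

Emit:
{"method": "drive_tool", "body": {
  "plan": [
    [0,0,0,1.5,-1.5,0,0],
    [0,0,0,3,-3,0,0],
    [0,0,0,4.5,-4.5,0,0]
  ]
}}

```text
time_s: 6.12
ee_pos: [490.6, 10.2, 47.5]
ee_rot: [108.4, 89.6, 154.0]
force: [-3.8, 2.9, 0.1]
gripper_width: 0.4
```

Emit:
{"method": "drive_tool", "body": {
  "plan": [
    [0,0,0,1.5,-1.5,0.2,0],
    [0,0,0,3,-3,0.4,0],
    [0,0,0,4.5,-4.5,0.4,0],
    [0,0,0,6,-6,0.4,0]
  ]
}}

```text
time_s: 6.62
ee_pos: [496.7, 4.0, 47.7]
ee_rot: [110.0, 89.6, 155.6]
force: [-2.4, 2.2, -3.4]
gripper_width: 0.7
```

Emit:
{"method": "drive_tool", "body": {
  "plan": [
    [0,0,0,-1.5,1.5,0,0],
    [0,0,0,-4,4,0,0],
    [0,0,0,-8,8,0,0],
    [0,0,0,-14,14,0,0],
    [0,0,0,-20,20,0,0],
    [0,0,0,-26,26,0,0]
  ]
}}

```text
time_s: 7.38
ee_pos: [470.3, 30.5, 47.8]
ee_rot: [109.5, 89.6, 155.2]
force: [-0.2, -1.1, 0.3]
gripper_width: 0.7
```

Run:
```python
from h import *
im=look('scene','scene2.png')
print(state()['ee_pos'].round(1),state()['force'].round(1))
print([ (r['p'],np.array(r['location'])*W) for r in place_of('scene','disc')[:2]])
for c0 in((532,-26),):
    print(fit('scene',im,[(82,38)],c0,4),fit('scene',im,[(45,63)],c0,12))
d=fit('scene',im,[(45,63)],(534,-28),12)[0]; print(dot('scene',im,d))
cv2.imwrite('pics/c3.png',cv2.resize(im[180:320,210:400,::-1],(760,560),interpolation=cv2.INTER_CUBIC))
```

```text
[469.2  30.9  47.7] [-0.8 -0.   0.3]
[(0.78, array([307.608, 249.984]))]
(array([532.94, -25.32]), np.float64(32.1)) (array([538.16, -34.64]), np.float64(26.5))
(array([308.25, 237.58]), array([538.96, -34.05]))
```

View pics/c3.png

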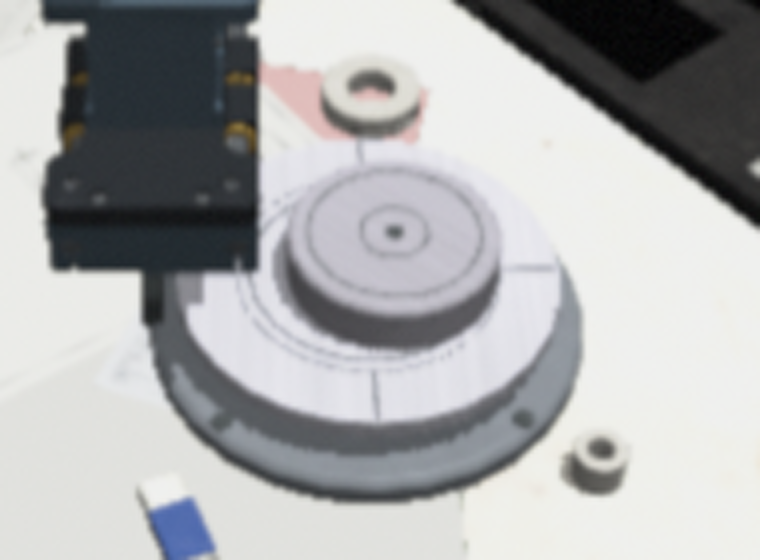

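The scene crop shows the disc standing clear of the fingers, its dot at about (308,238) px in the full picture, +10 mm past the middle and about −2 mm lateral. Stage one is done. Now I go over to the opposite side.

Emit:
{"method": "drive_tool", "body": {
  "plan": [
    [0,0,0,0,0,45,0],
    [0,0,0,5,-5,75,0],
    [0,0,0,40,-38,80,0],
    [0,0,0,75,-72,80,0],
    [0,0,0,110,-106,80,0],
    [0,0,0,124,-118,75,0],
    [0,0,0,124,-118,35,0],
    [0,0,0,124,-118,10,0],
    [0,0,0,124,-118,0,0],
    [0,0,0,124,-118,0,0]
  ]
}}

```text
time_s: 8.72
ee_pos: [593.4, -86.9, 47.4]
ee_rot: [113.1, 89.5, 158.9]
force: [0.2, 0.0, 0.2]
gripper_width: 0.5
```

Run:
```python
from h import *
s=state(); print(s['ee_pos'].round(1),s['ee_rot'].round(1),s['force'].round(1))
im=look('wrist','wrist3.png'); im2=look('scene','scene3.png')
print([ (r['p'],np.array(r['location'])*W) for l in('disc','rest','lug') for r in place_of('wrist',l)[:1]])
print(fit('wrist',im,[(82,38)],(532,-26),6),fit('wrist',im,[(45,63)],(538,-34),6))
cv2.imwrite('pics/c4.png',np.hstack([cv2.resize(x[:,:,::-1],(400,300)) for x in (im,im2)]))
```

```text
[593.4 -86.9  47.4] [113.1  89.5 158.9] [0.2 0.  0.2]
[(0.55, array([275.576, 115.71 ]))]
(array([532.34, -29.1 ]), np.float64(33.8)) (array([534.56, -29.72]), np.float64(45.9))
```

View pics/c4.png

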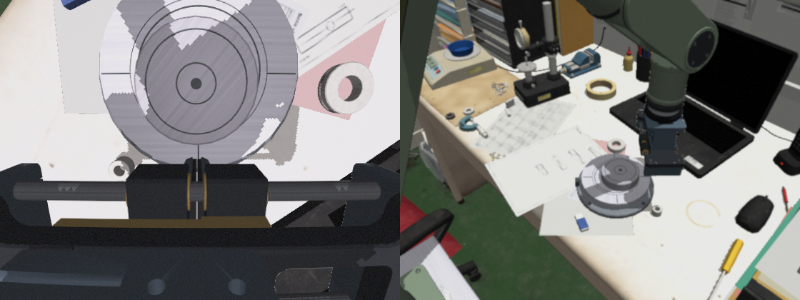

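The wrist view shows the disc dot at about (274,116) px, both rings, and the shadows. I'll fit the thin scribed lines instead of the edges.

```bash
cat >> h.py <<'E'
def lfit(n,im,circles,c0,rng=8,k=7):
    """centre from thin dark scribed circles (black-hat)"""
    g=cv2.cvtColor(im,cv2.COLOR_RGB2GRAY); b=cv2.morphologyEx(g,cv2.MORPH_BLACKHAT,cv2.getStructuringElement(cv2.MORPH_ELLIPSE,(k,k))).astype(np.float32)
    b=cv2.GaussianBlur(np.minimum(b,40),(0,0),1)
    def s(c): return -np.mean([cv2.remap(b,proj(n,np.c_[c[0]+r*np.cos(TH),c[1]+r*np.sin(TH),0*TH+z]).astype(np.float32)[:,None,:],None,1).mean() for r,z in circles])
    q=np.arange(-rng,rng+.1,.5); m=min((s((c0[0]+i,c0[1]+j)),c0[0]+i,c0[1]+j) for i in q for j in q)
    m=minimize(s,m[1:],method='Nelder-Mead',options=dict(initial_simplex=[m[1:],(m[1]+.5,m[2]),(m[1],m[2]+.5)])); return m.x.round(2),round(-m.fun,2)
def wmeas(im,dpx,c0=(532.5,-27)):
    d=dot('wrist',im,at_z('wrist',dpx,63)[:2],24); r=lfit('wrist',im,[(50,38),(56,38)],c0)
    v=np.array(d[1])-r[0]; a=np.radians(-44.2); e=np.array([np.cos(a),np.sin(a)])
    print('dot',d,'ring',r,'stage xy',np.round([v@e,v@[-e[1],e[0]]],2)); return d[1],r[0]
E
python3 - <<'E'
from h import *
im=cv2.imread('pics/wrist3.png')[:,:,::-1].copy(); WP[0]=wpose()
d,r=wmeas(im,(274.4,116))
f=1.4; a=cv2.resize(im[:,:,::-1],None,fx=2,fy=2)
for rr,z,c,col in((50,38,r,(0,0,255)),(56,38,r,(0,0,255)),(82,38,r,(0,200,0)),(45,63,d,(255,0,0))): draw(a,'wrist',rr,z,c,col,2)
cv2.imwrite('pics/c5.png',a[0:500,200:860])
E
```

```text
dot (array([276.92, 112.58]), array([538.99, -33.72])) ring (array([533.2 , -27.36]), np.float64(18.24)) stage xy [ 8.58 -0.52]
```

View pics/c5.png

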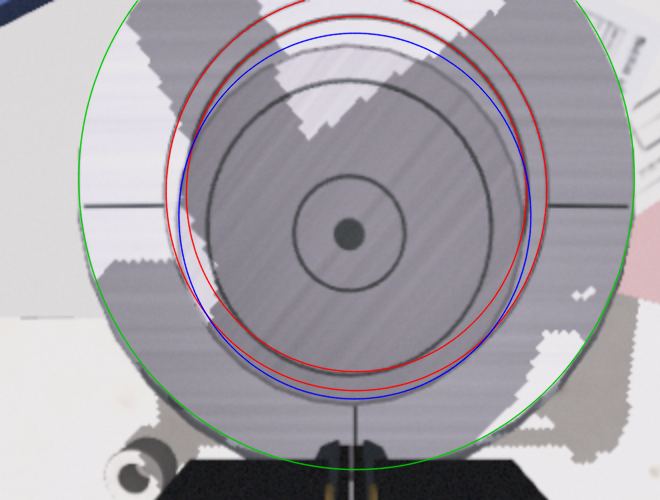

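```bash
cat >> h.py <<'E'
def ddot(n,im,px,h=9):
    g=cv2.cvtColor(im,cv2.COLOR_RGB2GRAY).astype(float); x,y=np.round(px).astype(int)
    for _ in range(4):
        Y,X=np.mgrid[y-h:y+h+1,x-h:x+h+1]; p=g[y-h:y+h+1,x-h:x+h+1]; w=np.clip(np.median(p)-15-p,0,40); c=np.array([(w*X).sum(),(w*Y).sum()])/w.sum(); x,y=np.round(c).astype(int)
    return c
def sfit(n,im,disc,c0):
    """stage centre and heading from scribed rings and cross lines, disc masked out"""
    g=cv2.cvtColor(im,cv2.COLOR_RGB2GRAY); b=cv2.morphologyEx(g,cv2.MORPH_BLACKHAT,np.ones((9,9),np.uint8)).astype(np.float32)
    b=cv2.GaussianBlur(np.minimum(b,40),(0,0),.8); m=np.ones_like(b)
    for z in(38,50,63): cv2.fillPoly(m,[proj(n,np.c_[disc[0]+48*np.cos(TH),disc[1]+48*np.sin(TH),0*TH+z]).astype(np.int32)],0)
    rr=np.linspace(60,78,40)
    def s(v):
        A=np.radians(v[2])+np.arange(4)*np.pi/2
        P=np.vstack([np.c_[r*np.cos(TH),r*np.sin(TH)] for r in(50,56)]+[np.c_[rr*np.cos(t),rr*np.sin(t)] for t in A])+v[:2]
        q=proj(n,np.c_[P,0*P[:,0]+38]).astype(np.float32)[:,None,:]; w=cv2.remap(m,q,None,0)[:,0]; w[2*len(TH):]*=1.5
        return -(cv2.remap(b,q,None,1)[:,0]*w).sum()/w.sum()
    k=np.arange(-6,6.1,.75); h=min((s((c0[0]+i,c0[1]+j,a)),c0[0]+i,c0[1]+j,a) for i in k for j in k for a in(-46.,-45.,-44.,-43.))
    v=np.array(h[1:]); o=minimize(s,v,method='Nelder-Mead',options=dict(initial_simplex=[v,v+[.5,0,0],v+[0,.5,0],v+[0,0,.5]])); return o.x.round(2),round(-o.fun,1)
def wmeas(im,dpx,n='wrist',c0=(532.5,-27)):
    u=ddot(n,im,dpx); d=at_z(n,u,63)[:2]; v,q=sfit(n,im,d,c0); t=d-v[:2]; a=np.radians(v[2]); e=np.array([np.cos(a),np.sin(a)])
    print(n,'dot',u.round(1),d.round(1),'stage',v,q,'centre px',proj(n,[[v[0],v[1],38]])[0].round(1),'disc in stage xy',np.round([t@e,t@[-e[1],e[0]]],2)); return d,v
E
python3 - <<'E'
from h import *
im=cv2.imread('pics/wrist3.png')[:,:,::-1].copy(); WP[0]=wpose()
wmeas(im,(274.5,117)); print(at_z('wrist',(277.7,103.1),38))
WP[0]=wpose()
E
```

```text
wrist dot [273.7 116.6] [539.3 -36.3] stage [533.38 -27.35 -44.28] 31.0 centre px [277.9 101.3] disc in stage xy [10.46 -2.29]
[534.02211684 -28.13620496  38.        ]
```

Emit:
{"method": "drive_tool", "body": {
  "plan": [
    [0,0,0,-2,2,0,0],
    [0,0,0,-4,4,0,0],
    [0,0,0,-6,6,0,0],
    [0,0,0,-7.5,7.5,0,0],
    [0,0,0,-9,9,0,0],
    [0,0,0,-10.5,10.5,0,0]
  ]
}}

```text
time_s: 9.72
ee_pos: [584.0, -76.9, 48.9]
ee_rot: [107.1, 89.7, 152.8]
force: [0.8, -1.1, 0.3]
gripper_width: 0.6
```

Emit:
{"method": "drive_tool", "body": {
  "plan": [
    [0,0,0,-1.5,1.5,0,0],
    [0,0,0,-3,3,0.2,0],
    [0,0,0,-4.5,4.5,0.4,0],
    [0,0,0,-6,6,0.6,0],
    [0,0,0,-8,7.5,0.8,0]
  ]
}}

```text
time_s: 10.35
ee_pos: [576.2, -69.4, 49.7]
ee_rot: [104.9, 89.7, 150.6]
force: [2.0, -1.3, -2.2]
gripper_width: 0.1
```

Emit:
{"method": "drive_tool", "body": {
  "plan": [
    [0,0,0,-1,1,0,0],
    [0,0,0,-1.5,1.5,0,0],
    [0,0,0,0,0,0,0],
    [0,0,0,2,-2,0,0],
    [0,0,0,5,-5,0,0],
    [0,0,0,10,-10,0,0],
    [0,0,0,15,-15,0,0],
    [0,0,0,17,-17,-1,0],
    [0,0,0,17,-17,-1,0]
  ]
}}

```text
time_s: 11.48
ee_pos: [593.1, -86.6, 48.4]
ee_rot: [106.6, 89.7, 152.3]
force: [0.1, -0.5, 0.7]
gripper_width: 0.2
```

Run:
```python
from h import *
s=state(); print(s['ee_pos'].round(1),s['ee_rot'].round(1),s['force'].round(1))
im=look('wrist','wrist4.png')
p=place_of('wrist','disc')[0]; print(p)
u=proj('wrist',[[533+3,-27-4,63]])[0]; print(u)
d,r=wmeas(im,u)
a=cv2.resize(im[:,:,::-1],None,fx=2,fy=2); cv2.imwrite('pics/c6.png',a[0:500,200:860])
```

```text
[593.1 -86.6  48.4] [106.6  89.7 152.3] [ 0.1 -0.5  0.7]
{'location': [0.485, 0.2555], 'p': 0.94}
[277.27415866 107.4066229 ]
wrist dot [272.6 103.3] [532.9 -31.3] stage [532.24 -27.27 -44.29] 31.9 centre px [277.2 102.4] disc in stage xy [ 3.31 -2.41]
```

View pics/c6.png

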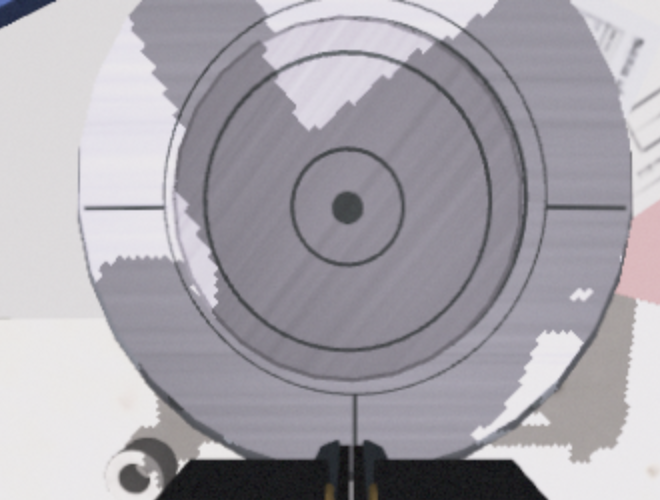

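Crop: the dot is at (347,207) and the cross-lines meet at about (355,207). The disc is at about +3.3 mm in x and −2.4 mm in y, and at rest. One more tap from this side.

Emit:
{"method": "drive_tool", "body": {
  "plan": [
    [0,0,0,-2,2,0,0],
    [0,0,0,-4,4,0,0],
    [0,0,0,-6,6,0,0],
    [0,0,0,-8,8,0,0],
    [0,0,0,-10,10,0,0],
    [0,0,0,-12,11.7,0,0]
  ]
}}

```text
time_s: 12.32
ee_pos: [580.8, -74.5, 48.6]
ee_rot: [105.9, 89.7, 151.6]
force: [-0.5, -0.5, 0.1]
gripper_width: 0.3
```

Emit:
{"method": "drive_tool", "body": {
  "plan": [
    [0,0,0,-1.5,1.5,0.1,0],
    [0,0,0,-3,3,0.2,0],
    [0,0,0,-4.5,4.5,0.3,0],
    [0,0,0,-6,6,0.4,0]
  ]
}}

```text
time_s: 12.82
ee_pos: [575.4, -68.8, 49.0]
ee_rot: [106.2, 89.8, 151.9]
force: [2.3, -1.9, -1.4]
gripper_width: 0.6
```

Emit:
{"method": "drive_tool", "body": {
  "plan": [
    [0,0,0,-1.3,1.3,0,0],
    [0,0,0,-2.6,2.5,0,0],
    [0,0,0,-2.6,2.5,0,0],
    [0,0,0,-1,1,0,0],
    [0,0,0,2,-2,0,0],
    [0,0,0,6,-6,0,0],
    [0,0,0,11,-11,0,0],
    [0,0,0,16,-16,-1,0],
    [0,0,0,18,-18,-1,0],
    [0,0,0,18,-18,-1,0]
  ]
}}

```text
time_s: 14.08
ee_pos: [593.4, -87.0, 47.9]
ee_rot: [106.9, 89.8, 152.6]
force: [-0.5, 0.8, 1.0]
gripper_width: 0.8
```

```bash
cat > m.py <<'E'
import sys
from h import *
t=sys.argv[1]; c=np.array([float(sys.argv[2]),float(sys.argv[3])])
s=state(); print(s['time_s'],s['ee_pos'].round(1),s['ee_rot'].round(1),s['force'].round(1))
im=look('wrist',f'wrist{t}.png'); sc=look('scene',f'scene{t}.png')
for n,i in(('wrist',im),('scene',sc)):
    if n=='wrist': u=proj(n,[[c[0],c[1],63]])[0]
    else: u=dot(n,sc,c,12)[0]
    wmeas(i,u,n) if n=='wrist' else wmeas_s(i,u) if 0 else print(n,inst(at_z(n,u,63)[:2]-fit(n,i,[(82,38)],(532.7,-25.7),4)[0]+REST,-44.3))
E
python3 m.py 5 530.5 -29
```

```text
14.075 [593.4 -87.   47.9] [106.9  89.8 152.6] [-0.5  0.8  1. ]
wrist dot [273.   96.5] [531.  -29.3] stage [532.25 -27.31 -44.26] 30.6 centre px [277.4 101.5] disc in stage xy [ 0.54 -2.29]
scene [ 0.3 -1.6]
```

x is now good at +0.5 mm, with y at about −2. I go round to the −y side.

Emit:
{"method": "drive_tool", "body": {
  "plan": [
    [0,0,0,2,-2,40,0],
    [0,0,0,0,0,75,0],
    [0,0,0,-30,2,78,0],
    [0,0,0,-65,3,78,0],
    [0,0,0,-100,5,78,0],
    [0,0,0,-114,6,70,0],
    [0,0,0,-114,6,35,0],
    [0,0,0,-114,6,10,0],
    [0,0,0,-114,6,0,0],
    [0,0,0,-114,6,0,0]
  ]
}}

```text
time_s: 15.42
ee_pos: [479.0, -80.6, 47.8]
ee_rot: [109.8, 89.7, 155.6]
force: [0.0, 0.1, 0.5]
gripper_width: 0.2
```

Emit:
{"method": "drive_tool", "body": {
  "plan": [
    [0,0,0,1.5,1.5,0,0],
    [0,0,0,3,3,0,0],
    [0,0,0,4.5,4.5,0,0],
    [0,0,0,6,6,0,0],
    [0,0,0,7.5,7.5,0,0],
    [0,0,0,9,9,0,0],
    [0,0,0,10,10,0,0]
  ]
}}

```text
time_s: 16.3
ee_pos: [489.1, -70.5, 47.8]
ee_rot: [110.3, 89.7, 156.0]
force: [-0.1, -0.5, 0.9]
gripper_width: 0.3
```

Emit:
{"method": "drive_tool", "body": {
  "plan": [
    [0,0,0,1.3,1.3,0,0],
    [0,0,0,2.6,2.6,0,0],
    [0,0,0,3.9,4,0,0],
    [0,0,0,5,5.1,0,0],
    [0,0,0,5,5.1,0,0]
  ]
}}

```text
time_s: 16.92
ee_pos: [494.0, -65.4, 47.7]
ee_rot: [113.1, 89.7, 158.9]
force: [-0.7, -1.1, -0.4]
gripper_width: 0.3
```

Emit:
{"method": "drive_tool", "body": {
  "plan": [
    [0,0,0,-1,-1,0,0],
    [0,0,0,-3,-3,0,0],
    [0,0,0,-7,-7,0,0],
    [0,0,0,-12,-12,0,0],
    [0,0,0,-12,-12,0,0]
  ]
}}

```text
time_s: 17.55
ee_pos: [481.4, -77.8, 47.7]
ee_rot: [114.0, 89.7, 159.8]
force: [0.2, -0.6, 0.6]
gripper_width: 0.4
```

```bash
python3 m.py 6 531.5 -28
```

```text
17.55 [481.4 -77.8  47.7] [114.   89.7 159.8] [ 0.2 -0.6  0.6]
wrist dot [400.8 255. ] [530.5 -27.4] stage [532.48 -27.17 -44.13] 20.4 centre px [387.5 242.1] disc in stage xy [-1.28 -1.6 ]
scene [-10.5  -2.8]
```

Only about 1.3 N, so the disc merely rode with the platen. I go again, further.

Emit:
{"method": "drive_tool", "body": {
  "plan": [
    [0,0,0,2,2,0,0],
    [0,0,0,4,4,0,0],
    [0,0,0,6,6,0,0],
    [0,0,0,8,8,0,0],
    [0,0,0,9.5,9.5,0,0],
    [0,0,0,11,11,0,0],
    [0,0,0,12.5,12.6,0,0],
    [0,0,0,13.8,14,0,0],
    [0,0,0,15.1,15.4,0,0],
    [0,0,0,15.1,15.4,0,0]
  ]
}}

```text
time_s: 18.9
ee_pos: [496.8, -62.3, 47.8]
ee_rot: [118.0, 89.7, 163.7]
force: [-2.4, -2.1, 1.1]
gripper_width: 0.4
```

Emit:
{"method": "drive_tool", "body": {
  "plan": [
    [0,0,0,0.8,0.8,0,0],
    [0,0,0,0.8,0.8,0,0],
    [0,0,0,-0.5,-0.5,0,0],
    [0,0,0,-2,-2,0,0],
    [0,0,0,-5,-5,0,0],
    [0,0,0,-10,-10,0,0],
    [0,0,0,-16,-16,0,0],
    [0,0,0,-17,-17,40,0],
    [0,0,0,-17,-17,78,0],
    [0,0,0,10,-20,78,0]
  ]
}}

```text
time_s: 20.15
ee_pos: [507.5, -82.9, 129.0]
ee_rot: [9.1, 90.0, 54.8]
force: [-0.0, -0.2, -0.1]
gripper_width: 0.5
```

Emit:
{"method": "drive_tool", "body": {
  "plan": [
    [0,0,0,30,-2,0,0],
    [0,0,0,60,-5,0,0],
    [0,0,0,86,-5,0,0],
    [0,0,0,86,-5,0,0]
  ]
}}

```text
time_s: 20.65
ee_pos: [594.5, -88.2, 128.6]
ee_rot: [-7.5, 89.9, 38.2]
force: [0.2, -0.2, 0.1]
gripper_width: 0.3
```

```bash
python3 m.py 7 532 -27.5
```

```text
20.65 [594.5 -88.2 128.6] [-7.5 89.9 38.2] [ 0.2 -0.2  0.1]
wrist dot [274.5 108.6] [531.4 -29.1] stage [532.31 -27.38 -44.27] 28.1 centre px [276.8 110.7] disc in stage xy [ 0.58 -1.85]
scene [ 0.6 -1.5]
```

Emit:
{"method": "drive_tool", "body": {
  "plan": [
    [0,0,0,-40,2,0,0],
    [0,0,0,-80,5,0,0],
    [0,0,0,-112,10,-10,0],
    [0,0,0,-112,10,-45,0],
    [0,0,0,-112,10,-70,0],
    [0,0,0,-112,10,-81,0],
    [0,0,0,-110,12,-81,0],
    [0,0,0,-108,14,-81,0],
    [0,0,0,-106,16,-81,0],
    [0,0,0,-104,18,-81,0]
  ]
}}

```text
time_s: 22.0
ee_pos: [488.9, -69.8, 48.0]
ee_rot: [57.5, 90.0, 103.3]
force: [-0.1, -0.2, 0.1]
gripper_width: 0.6
```

Emit:
{"method": "drive_tool", "body": {
  "plan": [
    [0,0,0,0,0,0,0]
  ]
}}

```text
time_s: 22.12
ee_pos: [489.2, -69.7, 48.2]
ee_rot: [25.0, 90.0, 70.8]
force: [0.2, -0.8, -0.2]
gripper_width: 0.6
```

Emit:
{"method": "drive_tool", "body": {
  "plan": [
    [0,0,0,1.4,1.4,0,0],
    [0,0,0,2.8,2.8,0,0],
    [0,0,0,4.2,4.2,0,0],
    [0,0,0,5.6,5.6,0,0],
    [0,0,0,7,7,0,0],
    [0,0,0,8.2,8.4,0,0],
    [0,0,0,9.4,9.7,0,0],
    [0,0,0,9.4,9.7,0,0]
  ]
}}

```text
time_s: 23.12
ee_pos: [498.3, -60.1, 48.2]
ee_rot: [108.0, 90.0, 153.8]
force: [-4.1, -2.7, 2.0]
gripper_width: 0.5
```

Emit:
{"method": "drive_tool", "body": {
  "plan": [
    [0,0,0,-1,-1,0,0],
    [0,0,0,-2.5,-2.5,0,0],
    [0,0,0,-5,-5,0,0],
    [0,0,0,-10,-10,0,0],
    [0,0,0,-16,-16,0,0],
    [0,0,0,-17,-17,40,0],
    [0,0,0,-17,-17,80,0],
    [0,0,0,10,-20,80,0],
    [0,0,0,53,-23,80,0],
    [0,0,0,96,-25,80,0]
  ]
}}

```text
time_s: 24.38
ee_pos: [595.3, -85.5, 128.6]
ee_rot: [4.0, 90.0, 49.7]
force: [0.5, -0.8, 0.9]
gripper_width: 0.4
```

Emit:
{"method": "drive_tool", "body": {
  "plan": [
    [0,0,0,0,0,0,0],
    [0,0,0,0,0,0,0]
  ]
}}

```text
time_s: 24.62
ee_pos: [594.2, -85.6, 128.1]
ee_rot: [102.2, 89.9, 147.9]
force: [-0.7, 0.6, -0.4]
gripper_width: 0.5
```

```bash
python3 m.py 8 532.5 -27.2; python3 -c "
import cv2;a=cv2.resize(cv2.imread('pics/wrist8.png'),None,fx=2,fy=2); cv2.imwrite('pics/c8.png',a[0:500,200:860])"
```

```text
24.625 [594.2 -85.6 128.1] [102.2  89.9 147.9] [-0.7  0.6 -0.4]
wrist dot [272.5 111.4] [531.5 -29.1] stage [532.38 -27.38 -44.27] 28.3 centre px [275.  113.3] disc in stage xy [ 0.54 -1.88]
scene [ 0.6 -1.5]
```

View pics/c8.png

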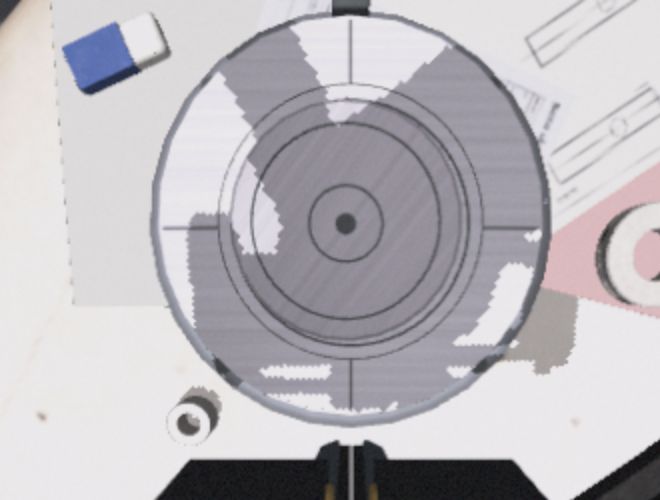

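The crop shows the dot at (346,223) and the cross at about (350,227): the disc rode along to 4.9 N without slipping. By the force and stiffness the contact is at about −55.5 mm, so I push to about −44.5 mm, where the force stays at or below about 7 N.

Emit:
{"method": "drive_tool", "body": {
  "plan": [
    [0,0,0,-40,1,0,0],
    [0,0,0,-80,3,0,0],
    [0,0,0,-112,8,-10,0],
    [0,0,0,-112,8,-45,0],
    [0,0,0,-112,8,-70,0],
    [0,0,0,-112,8,-80,0],
    [0,0,0,-110,10,-80,0],
    [0,0,0,-107.5,12.5,-80,0],
    [0,0,0,-105,15,-80,0],
    [0,0,0,-105,15,-80,0]
  ]
}}

```text
time_s: 25.98
ee_pos: [489.6, -70.4, 49.0]
ee_rot: [7.0, 90.0, 52.8]
force: [-0.6, -0.1, -0.3]
gripper_width: 0.6
```

Emit:
{"method": "drive_tool", "body": {
  "plan": [
    [0,0,0,1.5,1.5,0,0],
    [0,0,0,3,3,0,0],
    [0,0,0,4.5,4.5,0,0],
    [0,0,0,6,6,0,0],
    [0,0,0,7.5,7.5,0,0],
    [0,0,0,9,9,0,0],
    [0,0,0,10.3,10.5,0,0],
    [0,0,0,11.5,11.8,0,0],
    [0,0,0,11.5,11.8,0,0]
  ]
}}

```text
time_s: 27.1
ee_pos: [500.4, -58.9, 49.0]
ee_rot: [148.1, 89.9, -166.1]
force: [-3.5, -4.5, 4.1]
gripper_width: 0.4
```

Emit:
{"method": "drive_tool", "body": {
  "plan": [
    [0,0,0,-1,-1,0,0],
    [0,0,0,-2.5,-2.5,0,0],
    [0,0,0,-5,-5,0,0],
    [0,0,0,-10,-10,0,0],
    [0,0,0,-18,-18,0,0],
    [0,0,0,-19,-19,40,0],
    [0,0,0,-19,-19,80,0],
    [0,0,0,10,-20,80,0],
    [0,0,0,53,-23,80,0],
    [0,0,0,94,-27,80,0]
  ]
}}

```text
time_s: 28.35
ee_pos: [595.4, -86.2, 129.2]
ee_rot: [128.0, 90.0, 173.7]
force: [0.1, -0.1, -0.6]
gripper_width: 0.4
```

Emit:
{"method": "drive_tool", "body": {
  "plan": [
    [0,0,0,0,0,0,0],
    [0,0,0,0,0,0,0]
  ]
}}

```text
time_s: 28.6
ee_pos: [594.3, -86.3, 128.7]
ee_rot: [119.7, 89.9, 165.5]
force: [-0.6, -0.2, -0.3]
gripper_width: 0.5
```

```bash
python3 m.py 9 532.5 -27.5
```

```text
28.6 [594.3 -86.3 128.7] [119.7  89.9 165.5] [-0.6 -0.2 -0.3]
wrist dot [273.2 110.7] [531.4 -29.1] stage [532.32 -27.42 -44.26] 28.1 centre px [275.6 112.7] disc in stage xy [ 0.51 -1.83]
scene [ 0.6 -1.5]
```

The fingers drag down on the disc as they push (Fz +4 N), which raises the friction. I repeat with a slight upward drift, which slipped readily before.

Emit:
{"method": "drive_tool", "body": {
  "plan": [
    [0,0,0,-40,1,0,0],
    [0,0,0,-80,3,0,0],
    [0,0,0,-112,8,-10,0],
    [0,0,0,-112,8,-45,0],
    [0,0,0,-112,8,-70,0],
    [0,0,0,-112,8,-81,0],
    [0,0,0,-110,10,-81,0],
    [0,0,0,-107.5,12.5,-81,0],
    [0,0,0,-105,15,-81,0],
    [0,0,0,-105,15,-81,0]
  ]
}}

```text
time_s: 29.95
ee_pos: [489.7, -71.1, 48.6]
ee_rot: [101.6, 90.0, 147.3]
force: [-0.9, -0.5, -0.1]
gripper_width: 0.5
```

Emit:
{"method": "drive_tool", "body": {
  "plan": [
    [0,0,0,1.5,1.5,0,0],
    [0,0,0,3,3,0,0],
    [0,0,0,4.5,4.5,0.1,0],
    [0,0,0,6,6,0.2,0],
    [0,0,0,7.5,7.5,0.4,0],
    [0,0,0,9,9,0.6,0]
  ]
}}

```text
time_s: 30.7
ee_pos: [497.9, -62.2, 48.9]
ee_rot: [141.2, 89.9, -173.0]
force: [-2.3, -2.8, -0.5]
gripper_width: 0.2
```

Emit:
{"method": "drive_tool", "body": {
  "plan": [
    [0,0,0,1.1,1.1,0.2,0],
    [0,0,0,2.2,2.2,0.4,0],
    [0,0,0,2.4,2.5,0.5,0]
  ]
}}

```text
time_s: 31.08
ee_pos: [500.2, -59.7, 49.2]
ee_rot: [137.4, 89.8, -176.8]
force: [-3.5, -1.9, -1.8]
gripper_width: 0.6
```

Emit:
{"method": "drive_tool", "body": {
  "plan": [
    [0,0,0,-1,-1,0,0],
    [0,0,0,-2.5,-2.5,0,0],
    [0,0,0,-5,-5,0,0],
    [0,0,0,-10,-10,0,0],
    [0,0,0,-18,-18,0,0],
    [0,0,0,-19,-19,40,0],
    [0,0,0,-19,-19,80,0],
    [0,0,0,10,-20,80,0],
    [0,0,0,53,-23,80,0],
    [0,0,0,94,-27,80,0]
  ]
}}

```text
time_s: 32.33
ee_pos: [595.1, -87.2, 129.6]
ee_rot: [138.9, 89.9, -175.3]
force: [0.5, -0.7, 0.7]
gripper_width: 0.7
```

Emit:
{"method": "drive_tool", "body": {
  "plan": [
    [0,0,0,0,0,0,0],
    [0,0,0,0,0,0,0]
  ]
}}

```text
time_s: 32.58
ee_pos: [593.9, -87.4, 129.2]
ee_rot: [131.4, 89.8, 177.1]
force: [0.2, 0.0, 0.1]
gripper_width: 0.4
```

```bash
python3 m.py 10 532.5 -27.5
```

```text
32.575 [593.9 -87.4 129.2] [131.4  89.8 177.1] [0.2 0.  0.1]
wrist dot [279.6 109.9] [533.9 -26.2] stage [532.17 -27.22 -44.18] 27.6 centre px [277.  111.9] disc in stage xy [0.58 1.92]
scene [0.  2.5]
```

It overshot to about +2 mm in y. I tap back from the +y side with the same recipe and less travel.

Emit:
{"method": "drive_tool", "body": {
  "plan": [
    [0,0,0,0,40,0,0],
    [0,0,0,-8,80,0,0],
    [0,0,0,-15,108,-5,0],
    [0,0,0,-15,108,-40,0],
    [0,0,0,-15,108,-68,0],
    [0,0,0,-15,108,-80.5,0],
    [0,0,0,-16.5,106.5,-80.5,0],
    [0,0,0,-18,105,-80.5,0],
    [0,0,0,-18,105,-80.5,0]
  ]
}}

```text
time_s: 33.8
ee_pos: [576.3, 17.5, 50.2]
ee_rot: [128.4, 89.9, 174.1]
force: [0.6, 0.0, 0.0]
gripper_width: 0.0
```

Emit:
{"method": "drive_tool", "body": {
  "plan": [
    [0,0,0,-1.5,-1.5,-1,0],
    [0,0,0,-3,-3,-1,0],
    [0,0,0,-4.5,-4.5,-0.9,0],
    [0,0,0,-6,-6,-0.8,0],
    [0,0,0,-7.4,-7.4,-0.6,0],
    [0,0,0,-8.6,-8.6,-0.4,0]
  ]
}}

```text
time_s: 34.55
ee_pos: [568.1, 9.1, 49.8]
ee_rot: [28.2, 90.0, 73.9]
force: [2.9, 2.8, -1.2]
gripper_width: 0.3
```

Emit:
{"method": "drive_tool", "body": {
  "plan": [
    [0,0,0,-0.8,-0.8,0.2,0],
    [0,0,0,-1.6,-1.6,0.4,0],
    [0,0,0,-1.6,-1.6,0.4,0]
  ]
}}

```text
time_s: 34.92
ee_pos: [566.5, 7.6, 50.1]
ee_rot: [35.6, 89.9, 81.3]
force: [1.9, 2.2, -1.5]
gripper_width: 0.5
```

Emit:
{"method": "drive_tool", "body": {
  "plan": [
    [0,0,0,1,1,0,0],
    [0,0,0,2.5,2.5,0,0],
    [0,0,0,5,5,0,0],
    [0,0,0,10,10,0,0],
    [0,0,0,16,16,0,0],
    [0,0,0,17,17,40,0],
    [0,0,0,17,16,79,0],
    [0,0,0,22,-30,79,0],
    [0,0,0,26,-70,79,0],
    [0,0,0,28,-95,79,0]
  ]
}}

```text
time_s: 36.17
ee_pos: [594.9, -88.9, 129.3]
ee_rot: [-6.9, 90.0, 38.7]
force: [0.3, 0.6, -0.4]
gripper_width: 0.4
```

Emit:
{"method": "drive_tool", "body": {
  "plan": [
    [0,0,0,0,0,0,0],
    [0,0,0,0,0,0,0]
  ]
}}

```text
time_s: 36.42
ee_pos: [594.9, -88.2, 129.2]
ee_rot: [43.6, 90.0, 89.3]
force: [-0.6, -0.4, 0.4]
gripper_width: 0.2
```

```bash
python3 m.py 11 532.5 -27.5;python3 -c "
import cv2;a=cv2.resize(cv2.imread('pics/wrist11.png'),None,fx=2,fy=2); cv2.imwrite('pics/c11.png',a[0:500,200:860])"
```

```text
36.425 [594.9 -88.2 129.2] [43.6 90.  89.3] [-0.6 -0.4  0.4]
wrist dot [275.3 107.9] [531.8 -28.2] stage [532.26 -27.57 -44.27] 28.4 centre px [276.2 110.6] disc in stage xy [ 0.12 -0.78]
scene [ 0.  -0.4]
```

View pics/c11.png

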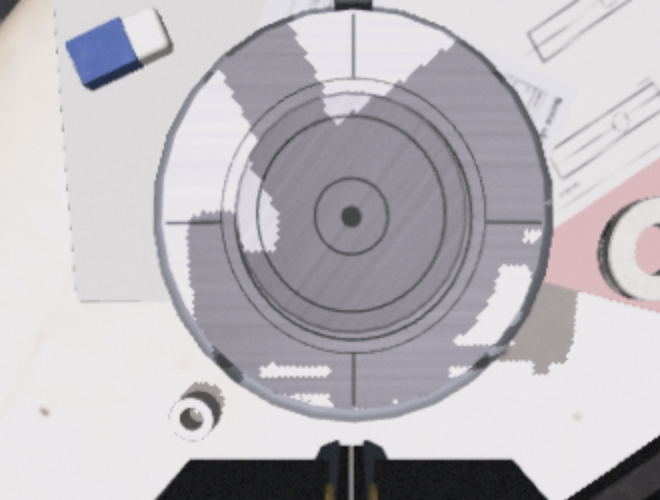

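The crop shows the dot at (351,216) against the cross at (353,222). With the disc's height allowed for, it stands at (0.1, −0.8) mm, and the scene camera gives (0.0, −0.4). The arm is clear of everything, so I hand in.

```bash
python3 -c "
from workcell import env; print(env.job_done())"
```

```text
the job is handed in; nothing more can be done
None
```

The disc now rests centred in the scribed rings to within about 1 mm, and I handed the job in at about 36.4 s of the 72 s allowed. In the last pictures before that the arm was clear of everything.

- **Taps, in order:** From the lug side it came to rest, untouched, about 10 mm past the middle. I then tapped it back from the opposite side in two goes. To take out about 2 mm of sideways error I tapped from the −y side; the first four goes there moved it little or not at all and the fifth overshot to about +2 mm. One tap from the +y side brought it back.
- **Final position:** The wrist camera puts the disc at (0.1, −0.8) mm from the ring centre in stage axes. The scene camera puts it at (0.0, −0.4) mm.
- **Forces:** The highest I read was about 9 N: 7.5 N sideways plus 5 N vertical, during the first tap. Forces were only read at the end of each move, so shorter peaks between readings would not show.
- **Bystanders:** The ring gauge, bush and eraser appear in place in the last wrist picture. I judged this by eye and did not measure it.
- **Checks that disagreed:** The network's ring centre was about 5 mm off the edge fits from the top and scene cameras, so I did not use it. During the −y taps the gripper blocked the view and one reading was useless, so after that I moved the arm clear before measuring.

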